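Unhook the drained dip basket and seat it in the rinse tank

ROBOT

A 6-joint arm with a two-finger parallel gripper is mounted at the origin on a cart in front of the work surface, level with it; the furniture and walls round the work are solid. World frame = base frame: x ahead of the robot, y to its left, z up, the work surface at z = 0. Lengths are in m, angles in rad, forces in N, time in s.
With the tool pointing down it reaches from about 0.225 to 0.875 m from the base axis. Payload 3.4 kg.
Tool frame: the origin (TCP) lies at the very end of the fingers, on their centre line; the grasp point (between the pads) lies 19 mm behind it (manip.grip_depth is the z of the grasp point in the tool frame, in m); z points along the fingers, y is the line along which they close (so a half turn about z gives the same grasp; the last joint's range is limited). The gripper opens to 85 mm and grips with 20 to 120 N. Pads are 22 mm wide; open, the fingers measure 114 mm over their backs; the gripper's body (76 mm by 85 mm) begins 54 mm behind the grasp point. The pads swing forward as they close: fully open they stand 13 mm farther back than shut.
Start: joints at [1.016, 0.276, 1.505, -0, 1.361, -0.121], TCP at [0.242, 0.522, 0.231] pointing down, gripper open.
Joint ranges: [-2.89, 2.89], [-0.75, 2.08], [0.22, 2.7], [-1.18, 4.32], [0.11, 2.71], [-2.7, 2.7]. Speed limits (rad/s): [2.57, 2.57, 3.14, 3.14, 3.14, 3.14].

INTERFACE

Orientations are given as a rotation vector (axis times angle).
In Python, from bench import telemetry, vision, job, manip gives the robot as it stands. The module is installed in compiled form; this text tells all that it offers.
- The arm moves only by the tool play_rows, never from a script. Its argument "deltas" is a list of rows, each a list of 5 numbers: the shift along the tool's x, y, z in units of 25 mm (1.0 is 25 mm), then the turn about the tool's z in units of 6 degrees (1.0 is 6 degrees), then the opening in per cent of the stroke, from 0 (shut) to 100 (fully open). A call has 1 to 5 rows; each row is the pose to reach, as a shift and turn from the pose commanded when the call began, along the tool's axes at that moment; what a row does not reach only later rows make up. A row lasts 1/12 s, in which the tool goes at most 41.7 mm and 7.16 degrees, less where a joint would pass 70% of its speed; a pose out of reach is approached as far as the arm can. A call with a gripper value outside its range is refused whole. The fingers move at their own pace and stop on an object; "grip_force" is the grip in N (left out, the last holds). Time passes only in rows, so rows that repeat a pose let the fingers close. It gives the time, the measured TCP pose, the force, the opening and the grip force at its end, in the units of the state.
- telemetry.read_state(): the state, without advancing time (a new reading comes with each control period).
- vision.grab_frame(name): name is "scene" or "top" or "wrist"; returns a dict with "pixels" (384x512x3 uint8, red, green, blue), "range_z" (384x512 float32, m along the optical axis (not along the pixel's ray), 0 where there is no reading), "fov_y" (degrees; the focal length in pixels is half the picture's height over the tangent of half this angle, whatever the lens; pixels are square), "cx", "cy" (the principal point, pixels), "position" and "rotation" of the camera in the world. Camera axes: x right, y down, z forward; pixel columns grow to the right and rows downward; lengths in m; the calibration is good to about 2 mm. A picture is of the moment at which its call begins.
- job.finish_job(): hands the job in; it is judged then, once.
The state is a dict: "time_s": time; "joint_positions": joint angles; "dq": joint speeds; "joint_efforts": joint torques, N m; "tool_pos": TCP position; "eef_rot": TCP orientation; "wrist_force": force on the tool from outside, world axes, zero at the start; "ft_torque": the same for the moment, N m; "width": finger opening in m; "finger_force": force on a finger pad.
Only numpy, scipy, OpenCV 4.12 (cv2) and the standard library are available. Lean on these libraries where they do the work, as an engineer would, in place of code of your own. Each camera call takes 0.05 s, during which the arm holds its last target. There are 200 camera calls.

TASK

Unhook the wire dip basket from the drain stand, lifting it past the upturned end of the hook before drawing it off, and stand it on a free part of the round blue drip mat and let go. Then take it again across the flat of its blue handle bar and lower it, still in your grip, to the floor of the narrow white rinse tank and release it standing there upright. Leave the two bottles and the glass beaker standing where they are.

Things in the scene. Friction and masses are not known exactly. Their poses are not given: they have to be found in the camera images.
- dip_basket: loose steel wire basket with rigid upright handle, 0.17 to 0.35 kg; origin at centre of underside, z up; half-turn symmetric about z. Basket part 70 (x) by 53 (y) mm, 40 high. Handle: two posts at the y sides up to z = 135, each 12 thick in x and 8 in y, outer faces at y = +/-28 (56 wide over both), joined by a blue top bar. Starts hanging on the hook by the bar's underside, x along the stand's x
- basket_grip (a point): centre of the blue handle bar, 125 mm above the basket's underside. The bar is 12 mm thick in x, 56 mm long in y, z = 115 to 135 mm. Under it, between the posts, is an open window 40 mm wide (y), z = 40 to 115 mm, through which the hook passes
- drain_stand: fixed stand, origin on the bench straight below the hook's notch. Grey base plate 8 mm thick, x = -75 to +95, y +/-55 mm. Post 16 mm thick at x = +66, up to z = 149. From it a flat arm (16 wide in y, 5 thick, top face z = 145) runs toward -x and turns up at its end; the basket is drawn off toward the stand's -x
- hook_notch (a point): point on the arm's top face where the blue bar rests, 145 mm above the stand's origin; the arm's underside is at 140 mm. The hung basket can be lifted at most 70 mm before it comes up under the arm; 50 mm clears the tip by 14 mm. The basket's body, under the arm until then, is clear of the tip once drawn off 60 mm
- hook_tip (a point): top of the hook's upturned end, a strip 16 mm wide from x = -21 to -15 mm in the stand's frame, 181 mm above the bench, 36 mm above the arm
- drip_mat: round blue mat, fixed, 210 mm in diameter, 4 mm thick; origin at the centre of its underside. The white bottle stands on it
- rinse_tank: fixed narrow white tank, open at top; origin at centre of underside, z up. Outside 92 (x) by 76 (y) mm, 101 by 86 over the rim, 145 high; walls and floor 4, so inside 84 (x) by 68 (y), 141 deep. The basket fits only with its x along the tank's x (either way round); seated, its bar's top is 6 mm below the rim, so fingers can hold it only across the bar's 12 mm thickness
- tank_floor (a point): centre of the tank's inner floor, 4 mm above its origin
- teal_bottle: amber reagent bottle with a teal cap, 68 mm in diameter, 168 mm tall, loose, standing on the bench in front of the hook; origin at the centre of its underside
- white_bottle: white plastic bottle with a white cap, 60 mm in diameter, 108 mm tall, loose, standing on the drip mat near its edge; origin at the centre of its underside
- tall_beaker: tall glass beaker, 77 mm in diameter, 127 mm tall, loose, standing on the bench behind the tank; origin at the centre of its underside
Not all that is in view belongs to the job. What is shaped like the dip_basket but green or pink is not meant.

How it is judged:
By the outcome, as a careful person would: the job done as asked, in the order asked, and still so for the second after the job is handed in, with the robot touching nothing.
It also fails if it takes over 59 s, if anything falls off the work surface, if the arm or the gripper's body presses on something with over 40 N, if the wrist force passes 120 N, or if a joint passes its speed limit or range.

## Working session

There is one attempt and no reset: what is moved stays moved. The work goes in short steps, Python scripts to look and compute and a tool call to move; the robot and the scene stay as the last step left them, time stands still between calls to the robot, and variables do not carry over. Pictures are saved under pics/ and viewed, at most 10 in all, crops included, and the job is handed in when it is done.

Besides the shell and the picture viewer there is one more tool, called after "Call:" as a command line: name --pt "numbers of a row" for each row, then --argument value for the rest. play_rows: Moves the arm, as the interface text tells. Its arguments: {"type":"object","properties":{"deltas":{"type":"array"},"grip_force":{"type":"number"}},"required":["deltas"]}

```bash
mkdir -p pics
cat > h.py <<'E'
import numpy as np, cv2
from bench import telemetry, vision, job, manip
from scipy.spatial.transform import Rotation as R
def grab(n):
    f=vision.grab_frame(n); p=f["pixels"]; h=p.shape[0]
    f["f"]=h/2/np.tan(np.radians(f["fov_y"])/2)
    Rm=np.array(f["rotation"]); f["R"]=Rm if Rm.shape==(3,3) else R.from_rotvec(Rm).as_matrix()
    return f
def cloud(f):
    h,w=f["range_z"].shape; u,v=np.meshgrid(np.arange(w),np.arange(h)); z=f["range_z"]
    P=np.stack([(u-f["cx"])/f["f"]*z,(v-f["cy"])/f["f"]*z,z],-1)
    return P@f["R"].T+np.array(f["position"])
def ray(f,u,v,z):
    d=f["R"]@np.array([(u-f["cx"])/f["f"],(v-f["cy"])/f["f"],1]); o=np.array(f["position"])
    return o+d*(z-o[2])/d[2]
def save(n,img): cv2.imwrite("pics/"+n+".png",cv2.cvtColor(img,cv2.COLOR_RGB2BGR))
def st():
    s=telemetry.read_state(); print({k:np.round(s[k],4).tolist() for k in ("time_s","joint_positions","tool_pos","eef_rot","wrist_force","width","finger_force")}); print(np.round(R.from_rotvec(s["eef_rot"]).as_matrix(),3)); return s
E
python3 - <<'E'
from h import *
st(); print(manip.grip_depth)
for n in("scene","top"):
    f=grab(n); save(n,f["pixels"]); print(n,f["position"],f["R"].round(3).tolist(),f["f"],f["cx"],f["cy"])
    np.savez(n,**{k:f[k] for k in("pixels","range_z","f","cx","cy","position","R")})
E
```

```text
{'time_s': 0.0, 'joint_positions': [1.016, 0.2766, 1.5061, -0.0, 1.3607, -0.121], 'tool_pos': [0.2414, 0.5213, 0.2304], 'eef_rot': [-0.676, -3.0674, 0.0027], 'wrist_force': [-0.6874, 0.6494, 0.1675], 'width': 0.0853, 'finger_force': 0.0}
[[-0.907  0.42  -0.001]
 [ 0.42   0.907 -0.002]
 [ 0.    -0.002 -1.   ]]
-0.0187
scene [-0.21773573 -1.0877961   0.67706492] [[0.834, -0.204, 0.513], [-0.552, -0.327, 0.767], [0.011, -0.923, -0.385]] 468.88530519769444 252.66097177895273 191.6102216599398
top [ 0.37169957 -0.01220149  1.37370756] [[0.01, -0.995, 0.096], [-1.0, -0.008, 0.017], [-0.016, -0.097, -0.995]] 443.1265829970028 256.4226035512284 189.0752353075089
```

View pics/scene.png

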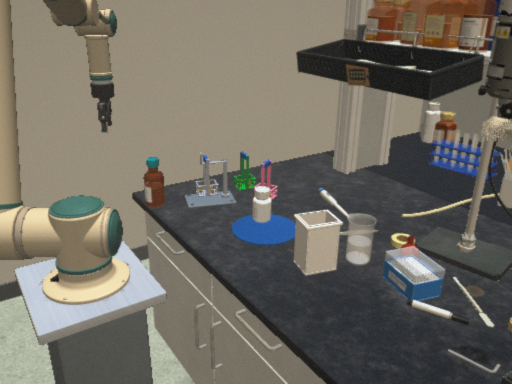

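View pics/top.png

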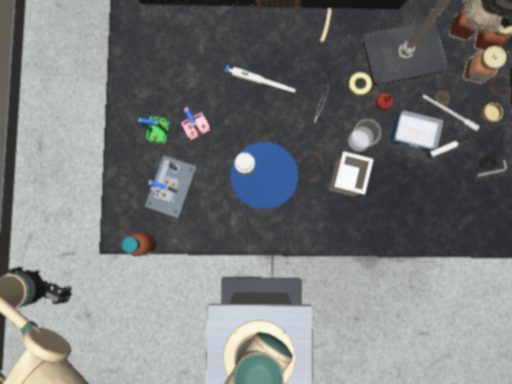

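The scene picture shows three candidates: the grey-stand basket at (208,180), a green one at (244,178) and a pink one at (266,180). In the top view they are at (158,184), (155,128) and (195,122). I choose the one on the grey stand and will check it in a close crop while measuring.

Run:
```python
from h import *
T=dict(np.load("top.npz")); S=dict(np.load("scene.npz"))
a=cv2.resize(S["pixels"][140:215,130:290],None,fx=5,fy=5,interpolation=cv2.INTER_CUBIC)[:, :800]
b=cv2.resize(T["pixels"][100:260,110:310],None,fx=2.5,fy=2.5,interpolation=cv2.INTER_CUBIC)[:,:500]
im=np.zeros((375,800,3),np.uint8); im[:]=a; save("crop1",im)
b=cv2.resize(T["pixels"][100:260,110:310],None,fx=4,fy=3.75/1,interpolation=cv2.INTER_CUBIC); 
b=cv2.resize(T["pixels"][105:260,110:310],None,fx=3.8,fy=3.8,interpolation=cv2.INTER_CUBIC); save("crop2",b)
for n,f in(("top",T),("scene",S)):
    P=cloud(f); p=f["pixels"]; hsv=cv2.cvtColor(p,cv2.COLOR_RGB2HSV)
    m=cv2.inRange(hsv,(105,120,70),(125,255,255))
    k,l,s,c=cv2.connectedComponentsWithStats(m)
    for i in range(1,k):
        if s[i,4]>=8:
            q=P[l==i]; print(n,"blue",c[i].round(1),s[i].tolist(),"med",np.median(q,0).round(3),"min",q.min(0).round(3),"max",q.max(0).round(3))
# objects by height in top
P=cloud(T); h=(P[...,2]>0.03)&(P[...,2]<0.5)
k,l,s,c=cv2.connectedComponentsWithStats(h.astype(np.uint8))
for i in range(1,k):
    if s[i,4]>40:
        q=P[l==i]; print(c[i].round(0),s[i].tolist(),q.min(0).round(3),q.max(0).round(3))
```

```text
top blue [226.1  68.3] [225, 66, 4, 6, 16] med [0.886 0.11  0.021] min [ 0.874  0.104 -0.003] max [0.898 0.116 0.025]
top blue [189.4 115.6] [186, 110, 8, 13, 56] med [0.703 0.204 0.133] min [ 0.683  0.192 -0.005] max [0.757 0.237 0.141]
top blue [146.9 120.9] [141, 118, 14, 6, 64] med [0.685 0.328 0.133] min [ 0.372 -0.012 -0.005] max [0.73  0.377 1.374]
top blue [266.6 176.7] [231, 142, 67, 67, 3126] med [ 0.539 -0.022  0.004] min [ 0.372 -0.115 -0.008] max [0.655 0.091 1.374]
top blue [157.4 184.3] [151, 181, 15, 7, 55] med [0.5   0.283 0.165] min [0.492 0.259 0.002] max [0.527 0.335 0.169]
scene blue [490.1  44.9] [489, 43, 3, 5, 8] med [ 1.205 -0.247  0.548] min [ 1.201 -0.25   0.541] max [ 1.208 -0.244  0.553]
scene blue [458.4 147.4] [432, 140, 49, 16, 206] med [1.549 0.009 0.097] min [-0.218 -1.088  0.09 ] max [1.632 0.12  0.677]
scene blue [455.6 157.2] [430, 149, 49, 17, 235] med [1.551 0.012 0.052] min [-0.218 -1.088  0.037] max [1.628 0.125 0.677]
scene blue [243.1 154.3] [241, 152, 6, 6, 21] med [0.68  0.324 0.132] min [0.674 0.307 0.119] max [0.687 0.34  0.136]
scene bl
[... 2550 characters left out ...]
 131.] [392, 111, 51, 40, 1442] [ 0.623 -0.539  0.03 ] [ 0.735 -0.401  0.087]
[153. 126.] [139, 117, 28, 25, 258] [0.647 0.291 0.031] [0.722 0.352 0.141]
[365. 135.] [349, 120, 32, 31, 725] [ 0.62  -0.344  0.03 ] [ 0.695 -0.261  0.132]
[244. 164.] [235, 153, 20, 22, 349] [0.545 0.018 0.032] [0.599 0.074 0.117]
[353. 173.] [331, 152, 42, 44, 903] [ 0.482 -0.315  0.03 ] [ 0.598 -0.21   0.151]
[166. 184.] [149, 160, 31, 43, 663] [0.459 0.246 0.03 ] [0.571 0.314 0.18 ]
[139. 244.] [122, 233, 33, 24, 623] [0.299 0.315 0.03 ] [0.366 0.373 0.171]
[ 32. 288.] [0, 267, 73, 42, 1769] [0.199 0.449 0.244] [0.282 0.582 0.5  ]
[261. 361.] [225, 332, 68, 52, 2458] [-0.032 -0.093  0.03 ] [0.101 0.088 0.227]
```

View pics/crop1.png

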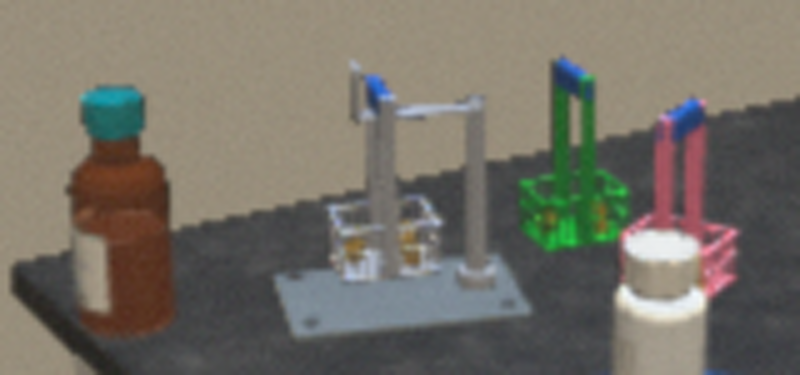

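View pics/crop2.png

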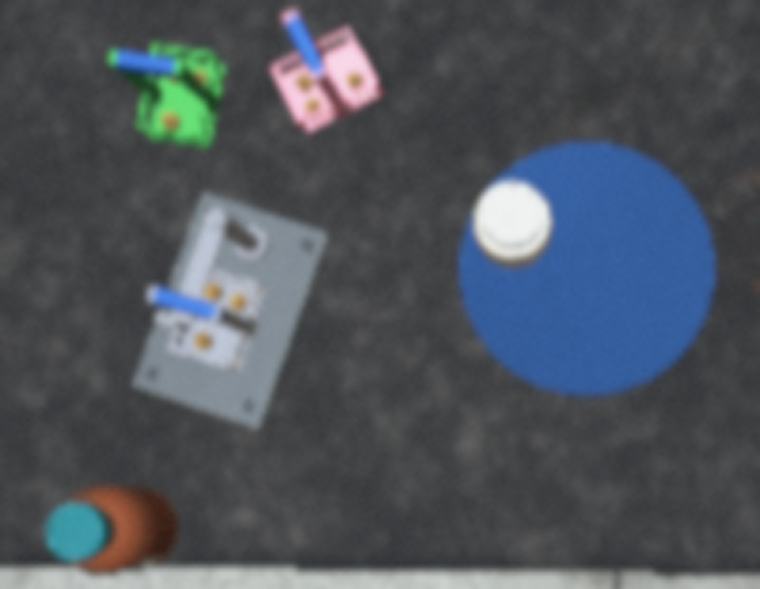

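The crops confirm it: the basket with white wires and grey posts hangs on the grey stand, with its blue bar at about (157,184) in the top view. Hook tip points toward the robot and the amber bottle. I now measure stand, bar, tank and mat.

Run:
```python
from h import *
T=dict(np.load("top.npz")); p=T["pixels"]; hsv=cv2.cvtColor(p,cv2.COLOR_RGB2HSV); P=cloud(T)
def rect(m,z,name):
    k,l,s,c=cv2.connectedComponentsWithStats(m.astype(np.uint8)); i=1+np.argmax(s[1:,4])
    cs,_=cv2.findContours((l==i).astype(np.uint8),cv2.RETR_EXTERNAL,cv2.CHAIN_APPROX_NONE)
    w=np.array([ray(T,u,v,z)[:2] for u,v in max(cs,key=len)[:,0]],np.float32)
    r=cv2.minAreaRect(w*1000); b=cv2.boxPoints(r); print(name,np.round(r[0],1),np.round(r[1],1),round(r[2],1)); return b,w
sub=np.zeros(p.shape[:2],bool)
# bar
m=cv2.inRange(hsv,(105,120,70),(125,255,255))>0; s=sub.copy(); s[176:195,145:170]=1
rect(m&s,.165,"bar165")
vs,us=np.nonzero(m&s); print("bar cent",ray(T,us.mean(),vs.mean(),.165))
# plate: grey by height 3..20mm
s=sub.copy(); s[150:222,138:202]=1
g=(hsv[...,2]>80)&s
b,w=rect(g,.008,"plate")
s=sub.copy(); s[135:215,225:305]=1
k,l,ss,c=cv2.connectedComponentsWithStats((m&s).astype(np.uint8)); b,w=rect(m&s,.004,"mat"); print("matcircle",cv2.minEnclosingCircle(w))
s=sub.copy(); s[140:205,320:385]=1
rim=s&(P[...,2]>.135)&(P[...,2]<.16); b,w=rect(rim,.145,"tank"); print(np.median(P[rim],0).round(3)); q=P[rim][:,:2].astype(np.float32)*1000; r=cv2.minAreaRect(q); print(np.round(r[0],1),np.round(r[1],1),r[2])
# white region of tank
wh=s&(hsv[...,1]<60)&(hsv[...,2]>150); rect(wh&rim,.145,"tankw")
```

```text
bar165 [500.4 279.2] [41.1 12. ] 78.0
bar cent [0.49994051 0.28122073 0.165     ]
plate [512.1 283.4] [135.9 186.2] 67.6
mat [549.5 -12. ] [207.2 205.8] 0.5
matcircle ((0.5492110848426819, -0.0120589230209589), 0.10514369606971741)
tank [ 538.5 -261.4] [ 84.8 100.8] 75.5
[ 0.539 -0.262  0.143]
[ 538.9 -262.3] [ 85.5 101.4] 75.56768798828125
tankw [ 538.5 -261.4] [ 84.8 100.8] 75.5
```

Call:
play_rows --pt "-1.5 -0.49 -0.4 0 100" --pt "-3.0 -0.98 -0.8 0 100" --pt "-4.5 -1.47 -1.2 0 100" --pt "-6.0 -1.96 -1.6 -0.4 100" --pt "-7.5 -2.45 -1.6 -0.8 100"

```text
time_s: 0.52
tool_pos: [0.3877, 0.3867, 0.2731]
eef_rot: [0.542, 3.092, 0.004]
wrist_force: [0.2, -0.0, 0.2]
width: 0.0853
finger_force: 0.0
```

Run:
```python
from h import *
st()
```

```text
{'time_s': 0.5167, 'joint_positions': [0.657, 0.2117, 1.49, 0.0001, 1.4365, -0.5666], 'tool_pos': [0.3877, 0.3867, 0.2731], 'eef_rot': [0.5424, 3.0921, 0.004], 'wrist_force': [0.1727, -0.0009, 0.1953], 'width': 0.0853, 'finger_force': 0.0}
[[-0.94   0.34   0.003]
 [ 0.34   0.94   0.002]
 [-0.002  0.003 -1.   ]]
```

Call:
play_rows --pt "-1.4 -0.6 0 0 100" --pt "-2.8 -1.2 0 0 100" --pt "-4.2 -1.8 0 0 100" --pt "-5.65 -2.46 0 0 100" --pt "-5.65 -2.46 0 0 100"

```text
time_s: 0.93
tool_pos: [0.5028, 0.2758, 0.2704]
eef_rot: [0.556, 3.088, -0.006]
wrist_force: [-0.2, 1.4, 0.1]
width: 0.0852
finger_force: 0.0
```

Run:
```python
from h import *
st(); f=grab("wrist"); save("w1",f["pixels"]); np.savez("w1",**{k:f[k] for k in("pixels","range_z","f","cx","cy","position","R")})
print(f["position"],f["R"].round(3))
P=cloud(f); hsv=cv2.cvtColor(f["pixels"],cv2.COLOR_RGB2HSV); m=cv2.inRange(hsv,(105,120,60),(125,255,255))
k,l,s,c=cv2.connectedComponentsWithStats(m)
for i in range(1,k):
    if s[i,4]>100:
        vs,us=np.nonzero(l==i); w=np.array([ray(f,u,v,.165)[:2] for u,v in zip(us,vs)],np.float32)
        r=cv2.minAreaRect(w*1000); print(s[i],np.round(r[0],1),np.round(r[1],1),r[2],np.median(P[l==i],0))
```

```text
{'time_s': 0.9333, 'joint_positions': [0.3836, 0.2545, 1.4387, -0.005, 1.4474, -0.8301], 'tool_pos': [0.5028, 0.2758, 0.2704], 'eef_rot': [0.5564, 3.0883, -0.0057], 'wrist_force': [-0.1761, 1.4349, 0.0887], 'width': 0.0852, 'finger_force': 0.0}
[[-0.937  0.349  0.003]
 [ 0.349  0.937 -0.004]
 [-0.004 -0.003 -1.   ]]
[0.43167583 0.30281644 0.41304256] [[ 0.35   0.894  0.279]
 [ 0.937 -0.333 -0.106]
 [-0.002  0.298 -0.954]]
[237 177  53  10 276] [492.7 282.8] [45.8  5.7] 73.86245727539062 [0.49401087 0.28145189 0.16127609]
[  30  187  136  118 8982] [487.6 109.1] [ 97.3 127.9] 16.108440399169922 [ 0.51636022 -0.01928165  0.00421731]
[330 302  31  21 327] [650.5 313.6] [27.9 23.5] 83.54200744628906 [0.67908069 0.3143613  0.12844211]
```

View pics/w1.png

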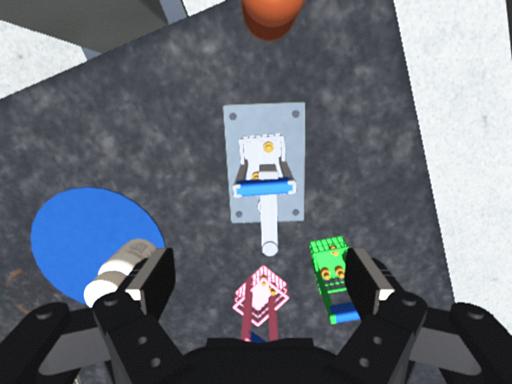

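The wrist view shows the basket's blue bar at (264,187) over the grey plate (224–304, 102–222), with the arm running down to the post at (269,250); the bar lies close to level.

Run:
```python
from h import *
f=dict(np.load("w1.npz")); P=cloud(f); hsv=cv2.cvtColor(f["pixels"],cv2.COLOR_RGB2HSV)
print(f["pixels"][180:198:2,264].tolist(), f["pixels"][115,235])
m=cv2.inRange(hsv,(95,90,50),(130,255,255))>0; s=np.zeros_like(m); s[170:205,225:305]=1; m&=s
Q=P[m]; top=Q[Q[:,2]>.158]; print(len(top),top[:,2].max())
r=cv2.minAreaRect((top[:,:2]*1000).astype(np.float32)); print("top",np.round(r[0],1),np.round(r[1],1),r[2]); print(top.mean(0))
ev=np.linalg.svd(top[:,:2]-top[:,:2].mean(0),full_matrices=False)[2][0]; print("bar dir",np.degrees(np.arctan2(ev[1],ev[0])))
# plate via height
q=(P[...,2]>.003)&(P[...,2]<.014); s[:]=0; s[95:228,215:312]=1
q&=s&(hsv[...,1]<90)&(hsv[...,2]>100)
r=cv2.minAreaRect((P[q][:,:2]*1000).astype(np.float32)); print("plate",np.round(r[0],1),np.round(r[1],1),r[2])
# tip: points above .17
s[:]=0; s[100:300,200:330]=1
t=s&(P[...,2]>.172)&(P[...,2]<.2); print("tip",P[t].mean(0),P[t].min(0),P[t].max(0),t.sum())
a=s&(abs(P[...,2]-.145)<.004); print("arm",P[a].mean(0),a.sum()); 
ev=np.linalg.svd(P[a][:,:2]-np.median(P[a][:,:2],0),full_matrices=False)[2][0]; print("arm dir",np.degrees(np.arctan2(ev[1],ev[0])))
```

```text
[[43, 61, 106], [24, 68, 156], [60, 147, 252], [86, 191, 255], [92, 196, 255], [87, 194, 255], [80, 188, 255], [116, 175, 251], [241, 246, 251]] [113 123 138]
712 0.4130425615392733
top [471.5 280.6] [78.  47.3] 2.0102221965789795
[0.49820611 0.28176844 0.16526427]
bar dir -106.06308419392656
plate [512.  281.5] [110.8 170.2] 71.58041381835938
tip [0.48479568 0.28971468 0.18053212] [0.48018692 0.28159902 0.17763582] [0.49009261 0.29779593 0.18289493] 160
arm [0.5346582  0.27336321 0.14561034] 928
arm dir -18.364508095957746
```

Call:
play_rows --pt "0.22 0.22 0 -0.4 100" --pt "0.22 0.22 0.9 -0.4 100" --pt "0.22 0.22 1.8 -0.4 100" --pt "0.22 0.22 1.8 -0.4 100" --pt "0.22 0.22 1.8 -0.4 100" --grip_force 40

```text
time_s: 1.4
tool_pos: [0.4928, 0.2885, 0.2253]
eef_rot: [-0.48, -3.101, 0.002]
wrist_force: [0.5, -0.4, 0.9]
width: 0.0855
finger_force: 0.0
```

Run:
```python
from h import *
s=st(); M=R.from_rotvec(s["eef_rot"]).as_matrix(); print(M.T@(np.array([.4995,.283,.136])-s["tool_pos"])/.025)
```

```text
{'time_s': 1.4, 'joint_positions': [0.4075, 0.2753, 1.521, 0.0004, 1.3489, -0.8562], 'tool_pos': [0.4928, 0.2885, 0.2253], 'eef_rot': [-0.4802, -3.1014, 0.0025], 'wrist_force': [0.5319, -0.3789, 0.9136], 'width': 0.0855, 'finger_force': 0.0}
[[-0.953  0.302 -0.003]
 [ 0.302  0.953 -0.001]
 [ 0.003 -0.002 -1.   ]]
[-0.33126633 -0.12164945  3.56940485]
```

Call:
play_rows --pt "-0.32 -0.12 0 0 100" --pt "-0.32 -0.12 1.0 0 100" --pt "-0.32 -0.12 2.0 0 100" --pt "-0.32 -0.12 3.0 0 100" --pt "-0.32 -0.12 3.5 0 100"

```text
time_s: 1.82
tool_pos: [0.5011, 0.2826, 0.1377]
eef_rot: [-0.482, -3.104, 0.001]
wrist_force: [-2.1, 0.3, -0.1]
width: 0.0854
finger_force: 0.0
```

Call:
play_rows --pt "0 0 0 0 60" --pt "0 0 0 0 55" --pt "0 0 0 0 50" --pt "0 0 0 0 50" --pt "0 0 0 0 50"

```text
time_s: 2.23
tool_pos: [0.5027, 0.2834, 0.1409]
eef_rot: [0.481, 3.1, 0.003]
wrist_force: [0.7, 0.1, 4.0]
width: 0.0548
finger_force: 43.2
```

Run:
```python
from h import *
st()
```

```text
{'time_s': 2.2333, 'joint_positions': [0.393, 0.3404, 1.6453, -0.0002, 1.1514, -0.8697], 'tool_pos': [0.5027, 0.2834, 0.1409], 'eef_rot': [0.4814, 3.1005, 0.0035], 'wrist_force': [0.6653, 0.1235, 4.0415], 'width': 0.0548, 'finger_force': 43.1742}
[[-0.953  0.303  0.004]
 [ 0.303  0.953  0.002]
 [-0.004  0.003 -1.   ]]
```

Call:
play_rows --pt "0 0 -0.5 0 40" --pt "0 0 -1.0 0 40" --pt "0 0 -1.6 0 40" --pt "0 0 -2.2 0 40" --pt "0 0 -2.2 0 40" --grip_force 50

```text
time_s: 2.65
tool_pos: [0.503, 0.2839, 0.1972]
eef_rot: [0.481, 3.099, 0.006]
wrist_force: [0.6, -0.5, -0.9]
width: 0.0551
finger_force: 53.9
```

Run:
```python
from h import *
st(); f=grab("scene"); 
g=grab("wrist")
a=cv2.resize(f["pixels"][130:215,140:290],(600,340),interpolation=cv2.INTER_CUBIC); b=cv2.resize(g["pixels"],(200,150))
b=cv2.resize(g["pixels"][90:240,200:330],(260,300),interpolation=cv2.INTER_CUBIC)
im=np.zeros((300,790,3),np.uint8); im[:,:530]=a[:300,:530]; im[:,530:]=b; save("lift",im)
P=cloud(g); hsv=cv2.cvtColor(g["pixels"],cv2.COLOR_RGB2HSV); m=cv2.inRange(hsv,(95,120,80),(125,255,255))>0
m&=(P[...,2]>.17)&(P[...,2]<.26); print(m.sum(),np.median(P[m],0),P[m][:,2].max())
```

```text
{'time_s': 2.65, 'joint_positions': [0.3932, 0.2967, 1.5613, 0.0002, 1.2765, -0.8696], 'tool_pos': [0.503, 0.2839, 0.1972], 'eef_rot': [0.481, 3.0986, 0.006], 'wrist_force': [0.5759, -0.5362, -0.8811], 'width': 0.0551, 'finger_force': 53.8688}
[[-0.953  0.303  0.006]
 [ 0.303  0.953  0.003]
 [-0.005  0.005 -1.   ]]
3378 [0.4972556  0.28449449 0.2189147 ] 0.2502900701802025
```

View pics/lift.png

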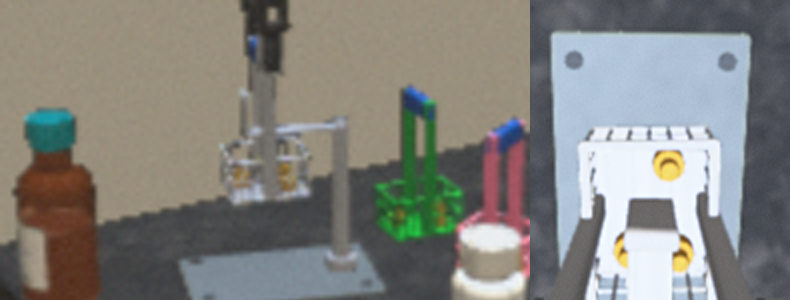

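The picture shows the basket lifted upright, its bar above the tip at (245,95) and its body still below the arm. Now draw it off 70 mm.

Call:
play_rows --pt "0.6 0 0 0 40" --pt "1.2 0 0 0 40" --pt "1.9 0 0 0 40" --pt "2.8 0 0 0 40" --pt "2.8 0 0 0 40"

```text
time_s: 3.17
tool_pos: [0.4277, 0.3049, 0.193]
eef_rot: [-0.477, -3.098, 0.002]
wrist_force: [-0.8, -0.2, -2.7]
width: 0.0545
finger_force: 53.8
```

Call:
play_rows --pt "0 0 -0.7 0 40" --pt "0 0 -1.6 0 40" --pt "0 0 -2.5 0 40" --pt "0 0 -3.2 0 40" --pt "0 0 -3.2 0 40"

```text
time_s: 3.58
tool_pos: [0.4348, 0.3055, 0.2773]
eef_rot: [0.479, 3.099, 0.007]
wrist_force: [-0.2, -0.1, -2.1]
width: 0.0547
finger_force: 54.0
```

Run:
```python
from h import *
s=st(); M=R.from_rotvec(s["eef_rot"]).as_matrix(); print(M.T@(np.array([.532,-.056,.272])-s["tool_pos"])/.025)
```

```text
{'time_s': 3.5833, 'joint_positions': [0.4813, 0.1828, 1.5173, 0.0003, 1.4345, -0.7826], 'tool_pos': [0.4348, 0.3055, 0.2773], 'eef_rot': [0.4795, 3.0993, 0.0069], 'wrist_force': [-0.164, -0.0737, -2.0935], 'width': 0.0547, 'finger_force': 53.9991}
[[-0.953  0.302  0.006]
 [ 0.302  0.953  0.004]
 [-0.005  0.005 -1.   ]]
[ -8.07499535 -12.61125704   0.18508867]
```

Call:
play_rows --pt "0 -0.8 0 0 40" --pt "0 -2.0 0 0 40" --pt "0 -3.3 0 0 40" --pt "0 -4.6 0 0 40" --pt "0 -5.9 0 -0.5 40"

```text
time_s: 4.0
tool_pos: [0.3873, 0.1627, 0.272]
eef_rot: [-0.396, -3.114, 0.002]
wrist_force: [-0.0, -1.0, -1.6]
width: 0.0549
finger_force: 54.1
```

Call:
play_rows --pt "-1.0 -1.0 0 0 40" --pt "-2.0 -2.0 0 0 40" --pt "-3.0 -3.0 0 0 40" --pt "-4.0 -4.0 0 0 40" --pt "-5.0 -5.0 0 0 40"

```text
time_s: 4.42
tool_pos: [0.478, 0.0102, 0.2723]
eef_rot: [-0.4, -3.114, -0.001]
wrist_force: [0.8, 0.6, -2.1]
width: 0.0546
finger_force: 54.1
```

Run:
```python
from h import *
s=st(); M=R.from_rotvec(s["eef_rot"]).as_matrix(); print(M.T@(np.array([.532,-.056,.20])-s["tool_pos"])/.025)
```

```text
{'time_s': 4.4167, 'joint_positions': [-0.1247, 0.1074, 1.6217, 0.0005, 1.4146, -1.4401], 'tool_pos': [0.478, 0.0102, 0.2723], 'eef_rot': [-0.3999, -3.1139, -0.0007], 'wrist_force': [0.7817, 0.561, -2.1308], 'width': 0.0546, 'finger_force': 54.1262}
[[-0.968  0.253 -0.002]
 [ 0.253  0.968  0.001]
 [ 0.002  0.    -1.   ]]
[-2.76395124 -2.01715107  2.8872445 ]
```

Call:
play_rows --pt "-1.0 -0.7 0 0 40" --pt "-2.0 -1.4 0 0 40" --pt "-2.75 -2.0 0.6 0 40" --pt "-2.75 -2.0 1.6 0 40" --pt "-2.75 -2.0 2.6 0 40"

```text
time_s: 4.83
tool_pos: [0.533, -0.0554, 0.2067]
eef_rot: [-0.403, -3.115, -0.0]
wrist_force: [0.3, 1.3, -3.3]
width: 0.0546
finger_force: 54.2
```

Call:
play_rows --pt "0 0 0.7 0 40" --pt "0 0 1.3 0 40" --pt "0 0 1.9 0 40" --pt "0 0 2.4 0 40" --pt "0 0 2.4 0 40"

```text
time_s: 5.25
tool_pos: [0.5292, -0.0533, 0.1447]
eef_rot: [-0.399, -3.107, -0.002]
wrist_force: [-0.3, -0.5, -2.3]
width: 0.0545
finger_force: 54.1
```

Run:
```python
from h import *
s=st(); M=R.from_rotvec(s["eef_rot"]).as_matrix(); print(M.T@(np.array([.532,-.056,.115])-s["tool_pos"])/.025)
```

```text
{'time_s': 5.25, 'joint_positions': [-0.2314, 0.2806, 1.7266, 0.0002, 1.1432, -1.5469], 'tool_pos': [0.5292, -0.0533, 0.1447], 'eef_rot': [-0.3989, -3.1074, -0.0018], 'wrist_force': [-0.2554, -0.5112, -2.2936], 'width': 0.0545, 'finger_force': 54.1106}
[[-0.968  0.253 -0.008]
 [ 0.253  0.968  0.002]
 [ 0.009  0.    -1.   ]]
[-0.14696358 -0.07651077  1.18563012]
```

Call:
play_rows --pt "0 0 0.4 0 40" --pt "0 0 0.8 0 40" --pt "0 0 1.0 0 40" --pt "0 0 1.1 0 40" --pt "0 0 1.1 0 40"

```text
time_s: 5.67
tool_pos: [0.5325, -0.0546, 0.1207]
eef_rot: [-0.4, -3.115, -0.0]
wrist_force: [-1.0, -0.5, -2.1]
width: 0.0549
finger_force: 54.2
```

Run:
```python
from h import *
s=st(); f=grab("scene"); P=cloud(f)
save("mat1",cv2.resize(f["pixels"][160:270,210:330],(600,550),interpolation=cv2.INTER_CUBIC))
```

```text
{'time_s': 5.6667, 'joint_positions': [-0.2322, 0.3043, 1.7591, 0.0001, 1.0793, -1.5473], 'tool_pos': [0.5325, -0.0546, 0.1207], 'eef_rot': [-0.4004, -3.1149, -0.0004], 'wrist_force': [-0.9524, -0.5098, -2.1027], 'width': 0.0549, 'finger_force': 54.221}
[[-0.967  0.253 -0.001]
 [ 0.253  0.967  0.   ]
 [ 0.001  0.    -1.   ]]
```

View pics/mat1.png

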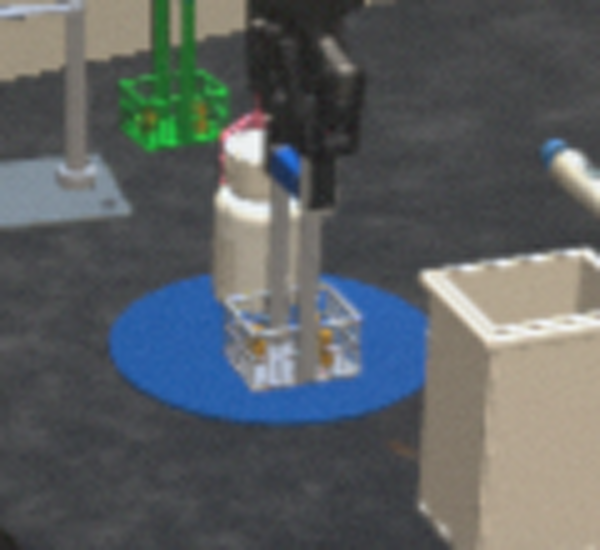

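The crop shows the basket upright just above the mat (at 290,350), in front of and clear of the white bottle. Next: ease down to contact.

Call:
play_rows --pt "0 0 0.06 0 40" --pt "0 0 0.12 0 40" --pt "0 0 0.18 0 40" --pt "0 0 0.22 0 40" --pt "0 0 0.22 0 40"

```text
time_s: 6.13
tool_pos: [0.5328, -0.0547, 0.1157]
eef_rot: [-0.401, -3.116, -0.0]
wrist_force: [-0.3, 0.2, -1.9]
width: 0.0548
finger_force: 54.2
```

Call:
play_rows --pt "0 0 0.05 0 40" --pt "0 0 0.1 0 40" --pt "0 0 0.15 0 40" --pt "0 0 0.15 0 40"

```text
time_s: 6.47
tool_pos: [0.5335, -0.0548, 0.115]
eef_rot: [0.4, 3.113, -0.0]
wrist_force: [-4.4, 1.5, 15.4]
width: 0.0548
finger_force: 56.0
```

Call:
play_rows --pt "0 0 -0.1 0 40" --pt "0 0 -0.1 0 72" --pt "0 0 -0.1 0 85" --pt "0 0 -0.1 0 100" --pt "0 0 -0.1 0 100"

```text
time_s: 6.88
tool_pos: [0.5329, -0.0547, 0.1143]
eef_rot: [-0.401, -3.116, -0.0]
wrist_force: [-0.9, -0.5, -0.0]
width: 0.0852
finger_force: 0.0
```

Call:
play_rows --pt "0 0 0 0 100" --pt "0 0 -0.6 0 100" --pt "0 0 -1.5 0 100" --pt "0 0 -2.5 0 100" --pt "0 0 -3.5 0 100"

```text
time_s: 7.3
tool_pos: [0.5325, -0.0546, 0.2024]
eef_rot: [-0.401, -3.114, -0.0]
wrist_force: [1.0, 0.8, -0.3]
width: 0.0851
finger_force: 0.0
```

Call:
play_rows --pt "0 0 0 1.1 100" --pt "0 0 0 2.2 100" --pt "0 0 0 3.3 100" --pt "0 0 0 4.4 100" --pt "0 0 0 5.5 100"

```text
time_s: 7.72
tool_pos: [0.5328, -0.0547, 0.2019]
eef_rot: [-1.277, -2.87, -0.0]
wrist_force: [0.0, -0.1, -0.1]
width: 0.0854
finger_force: 0.0
```

Call:
play_rows --pt "0 0 0 1.1 100" --pt "0 0 0 2.2 100" --pt "0 0 0 3.3 100" --pt "0 0 0 4.4 100" --pt "0 0 0 5.5 100"

```text
time_s: 8.13
tool_pos: [0.5328, -0.0547, 0.2017]
eef_rot: [-2.04, -2.389, 0.0]
wrist_force: [-0.1, -0.2, 0.5]
width: 0.0856
finger_force: 0.0
```

Call:
play_rows --pt "0 0 0 1.1 100" --pt "0 0 0 2.2 100" --pt "0 0 0 3.3 100" --pt "0 0 0 4.0 100" --pt "0 0 0 4.0 100"

```text
time_s: 8.55
tool_pos: [0.5328, -0.0547, 0.2018]
eef_rot: [-2.487, -1.918, 0.0]
wrist_force: [-0.2, -0.2, -0.3]
width: 0.0855
finger_force: 0.0
```

Run:
```python
from h import *
s=st(); f=grab("wrist"); save("w2",f["pixels"]); P=cloud(f)
hsv=cv2.cvtColor(f["pixels"],cv2.COLOR_RGB2HSV); m=cv2.inRange(hsv,(95,90,50),(130,255,255))>0
m&=(P[...,2]>.128)&(P[...,2]<.15)&(np.hypot(P[...,0]-.532,P[...,1]+.055)<.06)
Q=P[m]; print(len(Q),Q.mean(0)); r=cv2.minAreaRect((Q[:,:2]*1000).astype(np.float32)); print(r)
ev=np.linalg.svd(Q[:,:2]-Q[:,:2].mean(0),full_matrices=False)[2][0]; print(np.degrees(np.arctan2(ev[1],ev[0])))
t=grab("top"); P=cloud(t); hsv=cv2.cvtColor(t["pixels"],cv2.COLOR_RGB2HSV); 
b=(P[...,2]>.03)&(P[...,2]<.12)&(np.hypot(P[...,0]-.57,P[...,1]-.045)<.05); print("bottle",b.sum(),P[b].min(0),P[b].max(0))
```

```text
{'time_s': 8.55, 'joint_positions': [-0.2323, 0.2358, 1.6367, 0.0001, 1.2695, 0.0246], 'tool_pos': [0.5328, -0.0547, 0.2018], 'eef_rot': [-2.4874, -1.9183, 0.0003], 'wrist_force': [-0.1904, -0.2421, -0.2858], 'width': 0.0855, 'finger_force': 0.0}
[[ 0.254  0.967 -0.   ]
 [ 0.967 -0.254  0.   ]
 [ 0.    -0.    -1.   ]]
892 [ 0.53154741 -0.05289836  0.13898642]
((531.410400390625, -53.24235534667969), (49.134002685546875, 11.82591438293457), 76.78902435302734)
-103.6553571516196
bottle 272 [0.54496646 0.02850097 0.03084577] [0.59891616 0.07558903 0.11719371]
```

View pics/w2.png

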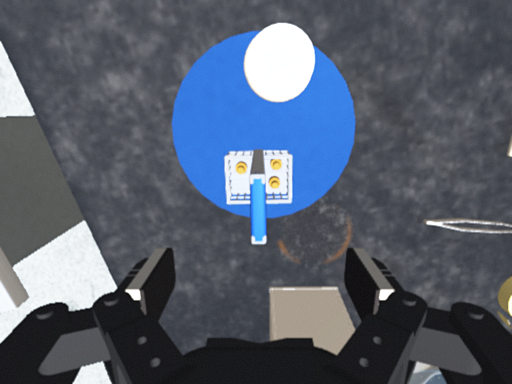

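The wrist view shows the basket standing on the mat, bar at (258,208), clear of the white bottle (280,62), and the fingers turned across the bar.

Call:
play_rows --pt "0 0 0.9 0 60" --pt "0 0 1.8 0 50" --pt "0 0 2.7 0 45" --pt "0 0 3.4 0 45" --pt "0 0 3.6 0 45"

```text
time_s: 9.07
tool_pos: [0.5308, -0.0542, 0.1092]
eef_rot: [-2.482, -1.919, 0.005]
wrist_force: [0.1, 0.1, 0.2]
width: 0.0384
finger_force: 0.0
```

Call:
play_rows --pt "0 0 0 0 45" --pt "0 0 0 0 25" --pt "0 0 0 0 10" --pt "0 0 0 0 5" --pt "0 0 0 0 5" --grip_force 60

```text
time_s: 9.48
tool_pos: [0.5335, -0.0548, 0.1131]
eef_rot: [2.485, 1.919, 0.002]
wrist_force: [0.5, -1.2, 0.9]
width: 0.0109
finger_force: 61.3
```

Call:
play_rows --pt "0 0 -0.6 0 5" --pt "0 0 -1.4 0 5" --pt "0 0 -2.4 0 5" --pt "0 0 -3.6 0 5" --pt "0 0 -4.8 0 5"

```text
time_s: 9.9
tool_pos: [0.5322, -0.0546, 0.2331]
eef_rot: [-2.486, -1.92, 0.001]
wrist_force: [0.1, -0.3, -1.7]
width: 0.0109
finger_force: 60.9
```

Call:
play_rows --pt "0 0 -0.9 0 5" --pt "0 0 -1.7 0 5" --pt "0 0 -2.3 0 5" --pt "0 0 -2.3 0 5" --pt "0 0 -2.3 0 5"

```text
time_s: 10.32
tool_pos: [0.533, -0.0547, 0.2901]
eef_rot: [2.485, 1.919, 0.002]
wrist_force: [-0.4, -0.3, -2.9]
width: 0.0108
finger_force: 60.9
```

Run:
```python
from h import *
s=st(); M=R.from_rotvec(s["eef_rot"]).as_matrix(); print(M.T@(np.array([.5387,-.262,.285])-s["tool_pos"])/.025)
```

```text
{'time_s': 10.3167, 'joint_positions': [-0.2323, 0.1874, 1.4802, 0.0001, 1.4721, 0.0234], 'tool_pos': [0.533, -0.0547, 0.2901], 'eef_rot': [2.4854, 1.9193, 0.0019], 'wrist_force': [-0.4335, -0.2585, -2.8623], 'width': 0.0108, 'finger_force': 60.8744}
[[ 0.253  0.967  0.002]
 [ 0.967 -0.253 -0.   ]
 [ 0.     0.002 -1.   ]]
[-7.96350913  2.31669762  0.20801222]
```

Call:
play_rows --pt "-0.9 0.26 0 0 5" --pt "-2.1 0.6 0 0 5" --pt "-3.3 0.96 0 0 5" --pt "-4.5 1.31 0 0 5" --pt "-5.6 1.63 0 0 5"

```text
time_s: 10.73
tool_pos: [0.5359, -0.2017, 0.2874]
eef_rot: [-2.484, -1.918, 0.003]
wrist_force: [1.3, -0.3, -1.8]
width: 0.0107
finger_force: 60.9
```

Call:
play_rows --pt "-0.9 0.26 0 0 5" --pt "-1.6 0.46 0 0 5" --pt "-2.2 0.64 0 0 5" --pt "-2.36 0.68 0 0 5" --pt "-2.36 0.68 0 0 5"

```text
time_s: 11.15
tool_pos: [0.5379, -0.2624, 0.2881]
eef_rot: [-2.486, -1.917, 0.001]
wrist_force: [0.8, 0.0, -2.1]
width: 0.0109
finger_force: 60.9
```

Run:
```python
from h import *
s=st(); M=R.from_rotvec(s["eef_rot"]).as_matrix(); print(M.T@(np.array([.5387,-.262,.285])-s["tool_pos"])/.025)
f=grab("wrist"); P=cloud(f); hsv=cv2.cvtColor(f["pixels"],cv2.COLOR_RGB2HSV)
q=(abs(P[...,2]-.145)<.006)&(np.hypot(P[...,0]-.5387,P[...,1]+.262)<.085)
r=cv2.minAreaRect((P[q][:,:2]*1000).astype(np.float32)); print("rim",q.sum(),r)
m=cv2.inRange(hsv,(95,90,50),(130,255,255))>0
m&=(P[...,2]>.28)&(P[...,2]<.34); print("bar",m.sum(),P[m].mean(0) if m.any() else 0)
b=(P[...,2]>.165)&(P[...,2]<.235)&(np.hypot(P[...,0]-.5387,P[...,1]+.262)<.07)
r=cv2.minAreaRect((P[b][:,:2]*1000).astype(np.float32)); print("basket",b.sum(),P[b][:,2].min(),r)
b&=P[...,2]>.2
r=cv2.minAreaRect((P[b][:,:2]*1000).astype(np.float32)); print("basket rim",b.sum(),r)
im=f["pixels"].copy(); save("w3",im)
```

```text
{'time_s': 11.15, 'joint_positions': [-0.5702, 0.2885, 1.3479, 0.0003, 1.5077, -0.313], 'tool_pos': [0.5379, -0.2624, 0.2881], 'eef_rot': [-2.4861, -1.9167, 0.0009], 'wrist_force': [0.8021, 0.016, -2.0732], 'width': 0.0109, 'finger_force': 60.8782}
[[ 0.254  0.967 -0.002]
 [ 0.967 -0.254  0.002]
 [ 0.001 -0.002 -1.   ]]
[0.02372697 0.02504196 0.12428872]
rim 1630 ((539.98681640625, -260.7980041503906), (84.70083618164062, 101.36367797851562), 75.76781463623047)
bar 2240 [ 0.5384178  -0.25979617  0.31423506]
basket 4771 0.18105663742450628 ((537.2052612304688, -260.4481506347656), (54.64322280883789, 71.238037109375), 76.29425048828125)
basket rim 2173 ((537.2051391601562, -260.4486083984375), (54.642276763916016, 71.238037109375), 76.29425048828125)
```

View pics/w3.png

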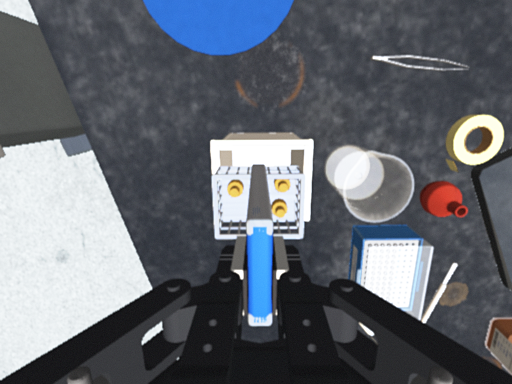

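The wrist view shows the basket (213–303, 167–238) over the tank opening (rim 210–312, 140–220), aligned within 3 mm. I shift about 2 mm and lower.

Call:
play_rows --pt "0 0.09 0 0 5" --pt "0 0.09 0.4 0 5" --pt "0 0.09 0.8 0 5" --pt "0 0.09 1.2 0 5" --pt "0 0.09 1.2 0 5"

```text
time_s: 11.62
tool_pos: [0.5391, -0.2608, 0.2563]
eef_rot: [-2.481, -1.918, 0.003]
wrist_force: [0.5, -0.2, -3.0]
width: 0.0106
finger_force: 60.9
```

Call:
play_rows --pt "0 0 0.3 0 5" --pt "0 0 0.6 0 5" --pt "0 0 0.9 0 5" --pt "0 0 1.2 0 5" --pt "0 0 1.2 0 5"

```text
time_s: 12.03
tool_pos: [0.5396, -0.2619, 0.2274]
eef_rot: [-2.484, -1.918, 0.002]
wrist_force: [-0.7, 0.4, -2.3]
width: 0.0109
finger_force: 60.9
```

Run:
```python
from h import *
s=st()
f=grab("wrist"); P=cloud(f)
q=(abs(P[...,2]-.145)<.005)&(np.hypot(P[...,0]-.5387,P[...,1]+.262)<.085)
r=cv2.minAreaRect((P[q][:,:2]*1000).astype(np.float32)); print("rim",q.sum(),r)
b=(P[...,2]>.152)&(P[...,2]<.175)&(np.hypot(P[...,0]-.5387,P[...,1]+.262)<.07)
r=cv2.minAreaRect((P[b][:,:2]*1000).astype(np.float32)); print("basket",b.sum(),r)
```

```text
{'time_s': 12.0333, 'joint_positions': [-0.5679, 0.3173, 1.4542, 0.0001, 1.3737, -0.312], 'tool_pos': [0.5396, -0.2619, 0.2274], 'eef_rot': [-2.484, -1.9177, 0.0018], 'wrist_force': [-0.7267, 0.3651, -2.3032], 'width': 0.0109, 'finger_force': 60.8689}
[[ 0.253  0.967 -0.003]
 [ 0.967 -0.253  0.002]
 [ 0.001 -0.003 -1.   ]]
rim 4445 ((539.742919921875, -261.0150146484375), (85.49834442138672, 101.2181167602539), 75.61475372314453)
basket 1363 ((538.8521118164062, -259.8529968261719), (54.73737716674805, 71.17549133300781), 76.08689880371094)
```

Call:
play_rows --pt "0 0.02 0.5 0 5" --pt "0 0.02 1.0 0 5" --pt "0 0.02 1.5 0 5" --pt "0 0.02 2.0 0 5" --pt "0 0.02 2.4 0 5"

```text
time_s: 12.5
tool_pos: [0.5411, -0.2626, 0.169]
eef_rot: [2.487, 1.92, 0.0]
wrist_force: [-0.4, -0.2, -0.9]
width: 0.0114
finger_force: 60.9
```

Call:
play_rows --pt "0 0 0.5 0 5" --pt "0 0 1.0 0 5" --pt "0 0 1.4 0 5" --pt "0 0 1.6 0 5" --pt "0 0 1.6 0 5"

```text
time_s: 12.92
tool_pos: [0.5405, -0.2622, 0.1284]
eef_rot: [-2.485, -1.919, 0.001]
wrist_force: [-1.4, 0.3, -1.8]
width: 0.0108
finger_force: 60.8
```

Call:
play_rows --pt "0 0 0.15 0 5" --pt "0 0 0.3 0 5" --pt "0 0 0.4 0 5" --pt "0 0 0.46 0 5" --pt "0 0 0.46 0 5"

```text
time_s: 13.33
tool_pos: [0.5409, -0.2625, 0.1179]
eef_rot: [-2.486, -1.92, 0.0]
wrist_force: [-0.5, -1.2, -1.2]
width: 0.0105
finger_force: 60.9
```

Call:
play_rows --pt "0 0 0.05 0 5" --pt "0 0 0.1 0 5" --pt "0 0 0.13 0 5" --pt "0 0 0.13 0 5"

```text
time_s: 13.67
tool_pos: [0.541, -0.2625, 0.1147]
eef_rot: [-2.486, -1.92, -0.0]
wrist_force: [0.3, -0.4, -1.2]
width: 0.011
finger_force: 60.9
```

Call:
play_rows --pt "0 0 0.04 0 5" --pt "0 0 0.08 0 5" --pt "0 0 0.12 0 5" --pt "0 0 0.12 0 5"

```text
time_s: 14.0
tool_pos: [0.5411, -0.2627, 0.1132]
eef_rot: [2.486, 1.919, 0.0]
wrist_force: [-1.3, 2.3, 5.0]
width: 0.0108
finger_force: 62.0
```

Call:
play_rows --pt "0 0 0 0 5" --pt "0 0 0 0 25" --pt "0 0 0 0 35" --pt "0 0 0 0 35" --pt "0 0 0 0 35"

```text
time_s: 14.42
tool_pos: [0.5411, -0.2626, 0.1117]
eef_rot: [2.487, 1.92, 0.0]
wrist_force: [-1.0, 0.9, 0.2]
width: 0.0297
finger_force: 0.0
```

Call:
play_rows --pt "0 0 -0.4 0 35" --pt "0 0 -1.0 0 35" --pt "0 0 -2.0 0 35" --pt "0 0 -3.2 0 35" --pt "0 0 -4.4 0 35"

```text
time_s: 14.83
tool_pos: [0.5407, -0.2623, 0.2231]
eef_rot: [-2.486, -1.919, 0.0]
wrist_force: [0.8, -0.4, 0.6]
width: 0.0301
finger_force: 0.0
```

Call:
play_rows --pt "0 0 -1.0 0 35" --pt "0 0 -2.0 0 35" --pt "0 0 -2.0 0 35" --pt "0 0 -2.0 0 35"

```text
time_s: 15.17
tool_pos: [0.5418, -0.263, 0.2743]
eef_rot: [2.483, 1.917, 0.003]
wrist_force: [-0.4, 0.1, -0.2]
width: 0.03
finger_force: 0.0
```

Run:
```python
from h import *
s=st(); f=grab("wrist"); g=grab("scene")
im=np.zeros((384,800,3),np.uint8); im[:,:400]=f["pixels"][:,60:460]; im[:,400:]=g["pixels"][:,112:512]; save("end",im)
P=cloud(f); hsv=cv2.cvtColor(f["pixels"],cv2.COLOR_RGB2HSV); m=cv2.inRange(hsv,(95,90,50),(130,255,255))>0
m&=(P[...,2]>.1)&(np.hypot(P[...,0]-.54,P[...,1]+.262)<.06); print(m.sum(),P[m].mean(0),np.percentile(P[m][:,2],95))
```

```text
{'time_s': 15.1667, 'joint_positions': [-0.5675, 0.2952, 1.3717, 0.0001, 1.47, -0.3117], 'tool_pos': [0.5418, -0.263, 0.2743], 'eef_rot': [2.4831, 1.9173, 0.0026], 'wrist_force': [-0.4253, 0.0949, -0.1876], 'width': 0.03, 'finger_force': 0.0}
[[ 0.253  0.967  0.004]
 [ 0.967 -0.253 -0.002]
 [-0.001  0.004 -1.   ]]
521 [ 0.54103428 -0.26049575  0.14046121] 0.14053480375738875
```

View pics/end.png

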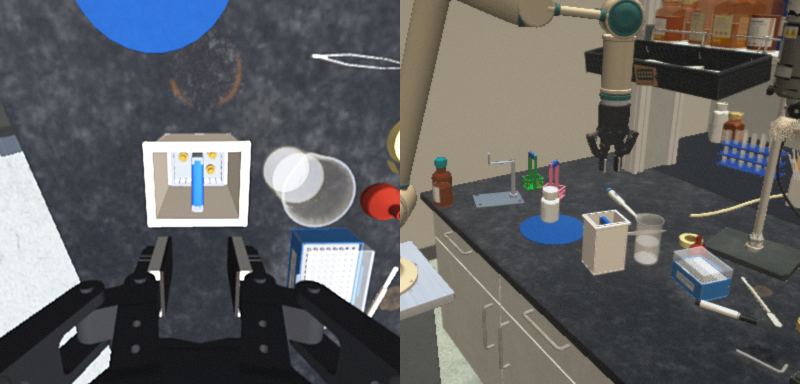

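The basket stands upright in the tank: its bar is at (197,183) with its top at z = 0.140, about 5 mm under the rim. Both bottles and the beaker are still in place.

```bash
python3 -c "
from bench import job
print(job.finish_job())"
```

```text
the job is handed in; nothing more can be done
None
```

The job is handed in at about 15 s: I unhooked the basket, stood it on the mat, regripped it across the bar and released it upright on the tank floor, with both bottles and the beaker still standing in the final image.

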